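# Seat the spare lamp in the light source and hold it home

### The job

Swing the hood of the white lamp house wide open by its handle. Take the spare lamp from its foam block by the black grip bar, without touching the glass with the fingers, lower it into the bayonet socket with its two lugs in the slots, push it down against the spring until its flange is flush on the socket face, and turn it clockwise, about a quarter turn, right to the stop. Finish there, still gripping the lamp and pressing it flush at the stop so that I can fit its retaining screw; leave the hood open and do not disturb the things lying around.

Things in the scene. Friction and masses are not known exactly. Their poses are not given: they have to be found in the camera images.
- source: White lamp house (benchtop light source), fixed, 190 x 190 x 100 mm plus the hood on top. Origin on the worktop under the socket axis; its x axis points to its back, where the hood is hinged, y to its left, z up. Its body reaches from x = -85 to +105 mm and y = -95 to +95 mm; the grey deck is at z = 100 mm.
- socket (a point): Centre of the upper face of the aluminium bayonet socket, 106 mm above the worktop, axes as source; under the hood while that is shut. The face is a ring of 59 mm outer diameter. Vertical bore of 33 mm diameter with a 2 mm lead-in chamfer and two opposite lug slots. The lamp fits either way round.
- slot_entry (a point): Black mark on the socket face at one slot, 26 mm from the axis; the other slot is opposite. The slots are 12 mm wide, reach 23 mm from the axis and lie on the line 10 deg clockwise (from above) of the x axis of source. The lip under the face is 6 mm thick; below it the lugs have a pocket to turn in.
- lug_stop (a point): Red mark on the socket face at one stop, 26 mm from the axis; the other is opposite, on the y axis of source. From the slots the lugs turn 80 deg clockwise (from above) under the lip, to a hard stop where they and the grip bar lie along that y axis. Anticlockwise they are blocked.
- contact_ring (a joint): Travel of the sprung contact ring, m: 0 at rest 10 mm below the socket face, 0.012 when the flange is flush. It meets the barrel when the flange is 12 mm above the face and pushes up with 2 N at 0, 10.5 N at 0.012. The lamp turns only when pushed to within 3 mm of flush; let go after turning, it springs up 3 mm.
- hood (a joint): Opening angle of the hood, rad: 0 shut, 1.62 fully open (upright behind the socket). A friction hinge holds it at any angle; lifting it takes about 2 to 4 N at the handle. The hood is a white cover 149 x 168 x 58 mm whose top is 159 mm above the worktop when shut.
- hood_handle (a point): Middle of the hood's handle, a round steel bar of 10 mm diameter and 100 mm length, 38 mm clear of the hood's front face (bar axis to face), 142 mm above the worktop when shut; the bar lies along the y axis of source. The point turns with the hood.
- hood_hinge (a point): Middle of the hood's hinge line, which runs along the y axis of source, 87 mm behind the socket axis, 100 mm above the worktop. The handle bar moves on a circle of 191 mm radius about it.
- lamp: Spare lamp cartridge, 0.14 kg, upright in the foam block. Origin at the centre of the underside of its aluminium flange (54 mm diameter, 5 mm thick); z up. Below it a white barrel of 30 mm diameter to z = -22 mm with chamfered lower edge, and two opposite steel lugs of 6 mm diameter along its x axis at z = -12 mm, reaching 20 mm from the axis.
- lamp_grip (a point): Centre of the lamp's black grip bar, 23 mm above the lamp's origin. The bar is 44 mm long (lamp x, parallel to the lugs), 14 mm thick (lamp y) and stands from 5 to 41 mm above the origin, on the flange.
- lamp_glass: The lamp's glass bulb, 14 mm diameter, from 22 to 53 mm below the lamp's origin; its frame is that of lamp.
- foam_block: Dark foam block in a cardboard tray, 88 x 88 x 66 mm, fixed; origin at the centre of its underside. The lamp's flange rests on its top over a 46 mm hole.
- jar_blue: Bystander: small sample jar with a blue lid, 54 mm diameter, 55 mm tall; origin at the centre of its underside.
- petri_dish: Bystander: clear petri dish, 62 mm diameter, 14 mm tall; origin at the centre of its underside.
- tweezers: Bystander: steel tweezers, 127 x 13 x 9 mm, lying; origin at the centre of the underside.
- mouse: Bystander: black computer mouse on its mat, 108 x 62 x 36 mm; origin at the centre of its underside.
There are look-alikes about, which are no part of the job. Leave any blue or green look-alike of the lamp alone.

How it is judged:
On the way, in this order (a step that is already met when the one before it is completed fails the run):
1. the hood is swung wide open (value of joint hood above 1.35 rad), for 0.2 s.
2. the lamp is lifted out of the foam block in the gripper (z of lamp in the frame of foam_block above 0.09 m and contact force between the fingers and lamp above 2 N), for 0.2 s.
3. the lamp is pushed down in its socket, flange flush on the face within 2 mm (z of lamp in the frame of socket below 0.002 m and horizontal distance between lamp and socket below 0.004 m and value of joint contact_ring above 0.0095 m), for 0.1 s.
At the end, for the whole second after the job is handed in: Hood open over 1.2 rad; lamp in the socket within 3 mm of its axis, upright within 0.06 rad, flange held within 1.8 mm of flush (let go it springs up 3 mm), contact ring in over 9.8 mm, turned to within 0.16 rad of the stop, still, and gripped with over 3 N (value of joint hood above 1.2 rad and z of lamp in the frame of socket between -0.003 and 0.0018 m and horizontal distance between lamp and socket below 0.003 m and angle between lamp's own z axis and vertical below 0.06 rad and angle between the x axis of lamp and the y axis of socket, either way round below 0.16 rad and value of joint contact_ring above 0.0098 m and contact force between the fingers and lamp above 3 N and linear speed of lamp below 0.02 m/s); the arm keeps its last pose, push and grip.
It fails at once if the fingers touch the glass bulb (contact force between the fingers and lamp_glass above 0.5 N).
It fails at once if the blue-lidded jar is disturbed (over 30 mm) (distance of jar_blue from where it was at the start of the episode above 0.03 m).
It fails at once if the petri dish is disturbed (over 30 mm) (distance of petri_dish from where it was at the start of the episode above 0.03 m).
It fails at once if the tweezers are disturbed (over 30 mm) (distance of tweezers from where it was at the start of the episode above 0.03 m).
It fails at once if the mouse is disturbed (over 30 mm) (distance of mouse from where it was at the start of the episode above 0.03 m).
It also fails if it takes over 64 s, if anything falls off the work surface, if the arm or the gripper's body presses on something with over 40 N, if the wrist force passes 120 N, or if a joint passes its speed limit or range.

### The arm

A 7-joint arm with a two-finger parallel gripper is mounted at the origin on a cart in front of the work surface, level with it; the furniture and walls round the work are solid. World frame = base frame: x ahead of the robot, y to its left, z up, the work surface at z = 0. Lengths are in m, angles in rad, forces in N, time in s.
With the tool pointing down it reaches from about 0.35 to 0.9 m from the base axis. Payload 7.2 kg.
Tool frame: the origin (TCP) lies midway between the tips of the shut fingers; the grasp point (between the pads) lies 19 mm behind it; z points along the fingers, y is the direction in which the jaws open and shut (so a half turn about z gives the same grasp; the last joint's range is limited). The gripper opens to 85 mm and grips with 20 to 120 N. Pads are 22 mm wide; open, the fingers measure 114 mm over their backs; the gripper's body (76 mm by 85 mm) begins 54 mm behind the grasp point. The pads swing forward as they close: fully open they stand 13 mm farther back than shut.
Start: joints at [-0.068, 0.411, -0.013, 1.596, 0.006, 1.134, -0.082], TCP at [0.625, -0, 0.231] pointing down, gripper open.
Joint ranges: [-2.95, 2.95], [-0.29, 1.99], [-1.47, 1.44], [0.14, 2.54], [-1.03, 4.17], [0.13, 1.85], [-2.86, 2.86]. Speed limits (rad/s): [2.39, 2.39, 3.01, 3.01, 3.14, 3.14, 3.14].

### API

Orientations are given as a unit quaternion [x, y, z, w].
In Python, from cell import get_state, get_image, camera_info, job_done gives the robot as it stands.
- The arm moves only by the tool move_arm, never from a script. Its argument "targets" is a list of rows, each a list of 5 numbers: the closure, from -1 (fully open) to 1 (shut), then the shift along the world's x, y, z in m, then the turn about the world's z in degrees. A call has 1 to 5 rows; each row shifts and turns the commanded pose from where the row before left it; what a row does not reach is not made up. A row lasts 1/12 s, in which the tool goes at most 41.7 mm and 7.16 degrees, less where a joint would pass 70% of its speed; a pose out of reach is approached as far as the arm can. A call is refused whole if a number of a shift passes 0.0417 or a number of a turn 7.16, either way. A call with a gripper value outside its range is refused whole. The fingers move at their own pace and stop on an object; the grip force is fixed at half the most. Time passes only in rows, so rows that do not move let the fingers close. It gives the time, the measured TCP pose, the force and the opening at its end, in the units of the state.
- get_state(): the state, without advancing time (a new reading comes with each control period).
- get_image(name): name is "scene" or "side" or "wrist"; returns the picture (420x560x3 uint8, blue, green, red); there is no depth.
- camera_info(name): a dict with "intrinsics" (3x3 intrinsics, pixels), "extrinsics" (4x4, takes a point from camera to world coordinates). Camera axes: x right, y up, looking along -z (the intrinsics and any distortion apply to the point x, -y, -z); pixel columns grow to the right and rows downward; lengths in m; the calibration is good to about 2 mm. The wrist camera is an equidistant fisheye: a pixel r from the principal point sees the ray r / f radians off the axis. A picture is of the moment at which its call begins: read the wrist's pose just before it. camera_info takes no time and is no camera call; for the wrist camera it gives the pose at the moment of the call.
- job_done(): hands the job in, once; it reports no verdict.
The state is a dict: "t": time; "joints": joint angles; "joint_vel": joint speeds; "joint_torque": joint torques, N m; "tool_pos": TCP position; "orientation": TCP orientation; "contact_force": force on the tool from outside, world axes, zero at the start; "moment": the same for the moment, N m; "opening": opening from 0.0 (shut) to 1.0 (fully open).
Only numpy, scipy, OpenCV 4.12 (cv2) and the standard library are available. Lean on these libraries where they do the work, as an engineer would, in place of code of your own. Each camera call takes 0.05 s, during which the arm holds its last target. There are 200 camera calls.

## Working session

There is one attempt and no reset: what is moved stays moved. The work goes in short steps, Python scripts to look and compute and a tool call to move; the robot and the scene stay as the last step left them, time stands still between calls to the robot, and variables do not carry over. Pictures are saved under pics/ and viewed, about 8 in all and at most 12, crops included, and the job is handed in when it is done.

Besides the shell and the picture viewer there is one more tool, called after "Request:" as a command line: name --pt "numbers of a row" for each row, then --argument value for the rest. move_arm: Moves the arm, as the interface text tells. Its arguments: {"type":"object","properties":{"targets":{"type":"array"}},"required":["targets"]}

```bash
mkdir -p pics
cat > h.py <<'E'
import numpy as np, cv2
from cell import *
def ray(name,u,v,ci=None):
    ci=ci or camera_info(name); K=np.array(ci["intrinsics"]); T=np.array(ci["extrinsics"])
    x=(u-K[0,2])/K[0,0]; y=(v-K[1,2])/K[1,1]
    if name=="wrist":
        r=np.hypot(x,y); s=np.sin(r)/r if r>1e-9 else 1; d=np.array([x*s,-y*s,-np.cos(r)])
    else: d=np.array([x,-y,-1.])
    return T[:3,3],T[:3,:3]@(d/np.linalg.norm(d))
def plane(name,u,v,z,ci=None):
    o,d=ray(name,u,v,ci); return o+d*(z-o[2])/d[2]
def proj(name,p,ci=None):
    ci=ci or camera_info(name); K=np.array(ci["intrinsics"]); T=np.array(ci["extrinsics"])
    q=T[:3,:3].T@(np.array(p)-T[:3,3]); q=np.array([q[0],-q[1],-q[2]])
    if name=="wrist":
        r=np.hypot(q[0],q[1]); t=np.arctan2(r,q[2]); q=np.array([q[0]/r*t,q[1]/r*t,1])
    return K[0,0]*q[0]/q[2]+K[0,2],K[1,1]*q[1]/q[2]+K[1,2]
E
python3 - <<'E'
from h import *
np.set_printoptions(precision=3,suppress=True)
for n in ["scene","side","wrist"]:
    ci=camera_info(n); print(n,ci)
    cv2.imwrite(f"pics/{n}0.png",get_image(n))
print(get_state())
E
```

```text
scene {'intrinsics': array([[393.591,   0.   , 275.992],
       [  0.   , 393.591, 208.326],
       [  0.   ,   0.   ,   1.   ]]), 'extrinsics': array([[-0.43 ,  0.362, -0.827, -0.306],
       [-0.903, -0.194,  0.385,  0.355],
       [-0.021,  0.912,  0.41 ,  0.521],
       [ 0.   ,  0.   ,  0.   ,  1.   ]])}
side {'intrinsics': array([[529.271,   0.   , 278.596],
       [  0.   , 529.271, 211.365],
       [  0.   ,   0.   ,   1.   ]]), 'extrinsics': array([[ 0.873,  0.281, -0.397, -0.067],
       [-0.486,  0.467, -0.738, -1.115],
       [-0.022,  0.838,  0.545,  0.912],
       [ 0.   ,  0.   ,  0.   ,  1.   ]])}
wrist {'intrinsics': array([[325.192,   0.   , 281.774],
       [  0.   , 325.192, 211.015],
       [  0.   ,   0.   ,   1.   ]]), 'extrinsics': array([[ 1.   , -0.   ,  0.002,  0.626],
       [-0.   ,  0.956,  0.294,  0.076],
       [-0.002, -0.294,  0.956,  0.373],
       [ 0.   ,  0.   ,  0.   ,  1.   ]])}
{'t': 0.15, 'joints': array([-0.068,  0.412, -0.013,  1.597,  0.006,  1.134, -0.082]), 'joint_vel': array([-0.   , -0.002,  0.   , -0.003, -0.001,  0.   , -0.001]), 'joint_torque': array([  0.001, -60.104,   0.683, -29.965,   0.014,   0.008,  -0.   ]), 'tool_pos': array([ 0.625, -0.   ,  0.231]), 'orientation': array([ 0.707,  0.707, -0.   , -0.   ]), 'contact_force': array([-0.139,  0.813,  0.205]), 'moment': array([-0.002,  0.042, -0.014]), 'opening': 1.001473690826964}
```

View pics/scene0.png

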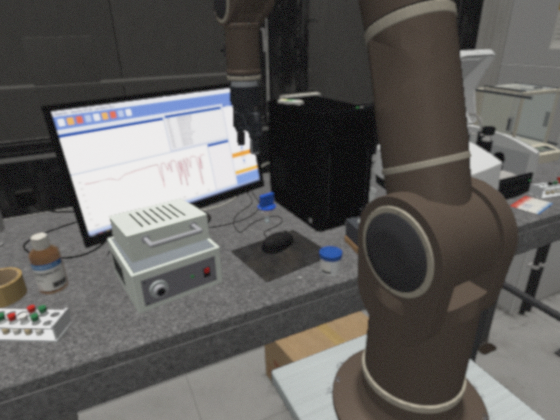

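View pics/side0.png

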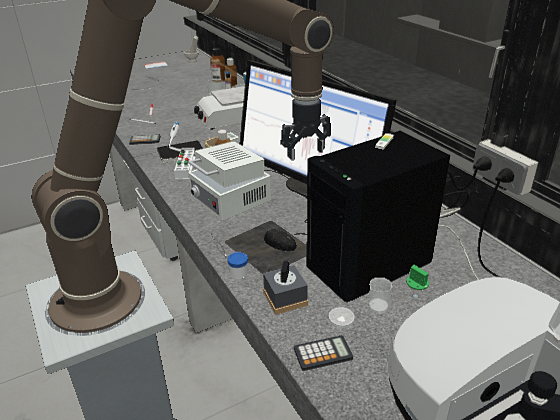

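View pics/wrist0.png

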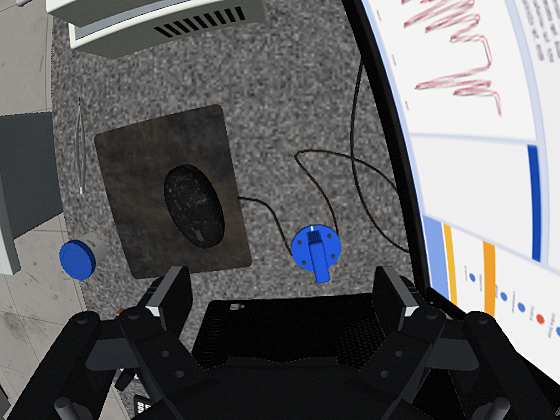

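The scene view shows the lamp house at (165,250) with the handle bar from (147,243) to (201,228). The side view shows the foam block with the lamp at (286,285), the tower just beyond it and the petri dish at (341,316). The wrist view shows a blue decoy at (316,248), the mouse, the blue-lidded jar, and the tweezers at (82,150).

Run:
```python
from h import *
a=cv2.imread("pics/scene0.png")[195:305,100:230]; b=cv2.imread("pics/side0.png")[135:215,180:280]; c=cv2.imread("pics/side0.png")[250:330,240:360]
R=lambda i,k:cv2.resize(i,None,fx=k,fy=k,interpolation=cv2.INTER_CUBIC)
o=np.zeros((600,800,3),np.uint8)
a=R(a,3);b=R(b,3);c=R(c,3)
o[:330,:390]=a;o[:240,400:700]=b;o[340:580,:360]=c
cv2.imwrite("pics/comp.png",o)
np.set_printoptions(precision=3,suppress=True)
for uv in [(147,243),(201,228)]: print("handle",plane("scene",*uv,.142))
print("grip top",plane("side",285,264,.107),plane("side",285,284,.066))
for uv in [(265,275),(264,287),(308,278),(285,271)]: print(plane("side",*uv,.066))
```

```text
handle [0.427 0.298 0.142]
handle [0.44  0.185 0.142]
grip top [ 0.419 -0.237  0.107] [ 0.406 -0.259  0.066]
[ 0.38  -0.205  0.066]
[ 0.357 -0.243  0.066]
[ 0.465 -0.269  0.066]
[ 0.43  -0.217  0.066]
```

View pics/comp.png

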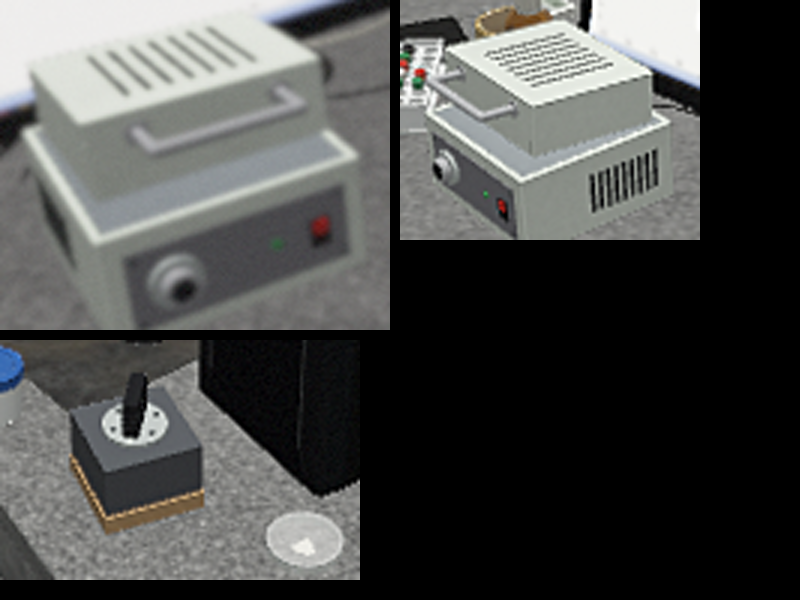

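Run:
```python
from h import *
np.set_printoptions(precision=3,suppress=True)
def P(t,n,z,l):
    r=np.array([plane(n,*uv,z)[:2] for uv in l]); print(t,r.tolist() if 0 else r.round(3).tolist(), "mean",r.mean(0)); 
    for i in range(len(r)):
        d=r[(i+1)%len(r)]-r[i]; print("   len %.3f ang %.1f"%(np.hypot(*d),np.degrees(np.arctan2(d[1],d[0]))))
P("handle scene","scene",.142,[(150.7,244.3),(200.7,228)])
P("handle side","side",.142,[(210,174.3),(190,163.3)])
P("deck front","scene",.1,[(132.3,275),(219,246.7)])
P("hood top","scene",.159,[(126,236),(208.3,220),(188,199),(110,218)])
P("hood side","side",.159,[(225,169.7),(264,160.7)])
P("foam","side",.066,[(264,273.3),(275.7,294.3),(307,284.3),(293,266)])
P("flange","side",.071,[(285,277.7)])
P("bartop","side",.107,[(285.5,264.5)])
P("petri","side",.014,[(341,315)])
P("jar","side",.055,[(237,259)])
P("tower top","side",0,[(347,295)])
```

```text
handle scene [[0.418, 0.293], [0.441, 0.185]] mean [0.429 0.239]
   len 0.110 ang -77.9
   len 0.110 ang 102.1
handle side [[0.416, 0.212], [0.39, 0.311]] mean [0.403 0.262]
   len 0.102 ang 104.8
   len 0.102 ang -75.2
deck front [[0.391, 0.338], [0.418, 0.155]] mean [0.404 0.247]
   len 0.184 ang -81.5
   len 0.184 ang 98.5
hood top [[0.443, 0.334], [0.436, 0.168], [0.571, 0.178], [0.547, 0.355]] mean [0.499 0.259]
   len 0.166 ang -92.2
   len 0.136 ang 4.2
   len 0.179 ang 98.0
   len 0.106 ang -168.3
hood side [[0.455, 0.186], [0.582, 0.176]] mean [0.518 0.181]
   len 0.127 ang -4.5
   len 0.127 ang 175.5
foam [[0.381, -0.198], [0.368, -0.28], [0.451, -0.287], [0.457, -0.21]] mean [ 0.414 -0.244]
   len 0.083 ang -98.4
   len 0.083 ang -5.0
   len 0.078 ang 85.3
   len 0.077 ang 171.1
flange [[0.414, -0.244]] mean [ 0.414 -0.244]
   len 0.000 ang 0.0
bartop [[0.419, -0.239]] mean [ 0.419 -0.239]
   len 0.000 ang 0.0
petri [[0.494, -0.372]] mean [ 0.494 -0.372]
   len 0.000 ang 0.0
jar [[0.353, -0.098]] mean [ 0.353 -0.098]
   len 0.000 ang 0.0
tower top [[0.557, -0.309]] mean [ 0.557 -0.309]
   len 0.000 ang 0.0
```

Lamp house yaw is roughly +10°, handle near (0.42, 0.25). I'll move above it and measure from near.

Request:
move_arm --pt "-1 -0.04 0.032 0.01 0" --pt "-1 -0.04 0.032 0.01 0" --pt "-1 -0.04 0.032 0.01 0" --pt "-1 -0.04 0.032 0.01 0" --pt "-1 -0.04 0.032 0.01 0"

```text
t: 0.57
tool_pos: [0.4635, 0.1285, 0.2712]
orientation: [0.707, 0.707, -0.0, -0.0]
contact_force: [-0.0, 1.6, 0.9]
opening: 1.001
```

Request:
move_arm --pt "-1 0 0 0 0" --pt "-1 0 0 0 0" --pt "-1 0 0 0 0"

```text
t: 0.82
tool_pos: [0.4655, 0.1275, 0.2714]
orientation: [0.707, 0.707, 0.0, 0.0]
contact_force: [0.8, -0.0, 0.9]
opening: 1.002
```

Run:
```python
from h import *
import pickle
ci=camera_info("wrist"); im=get_image("wrist"); pickle.dump(ci,open("w1.pkl","wb"))
cv2.imwrite("pics/w1.png",im); s=get_state(); print(s["tool_pos"],s["orientation"],s["joints"])
for p in [(.42,.25,.142),(.43,.2,.142),(.41,.3,.142)]: print(proj("wrist",p,ci))
```

```text
[0.46585118 0.12692698 0.27107485] [ 7.07493191e-01  7.06720127e-01 -9.27960269e-05  1.97245992e-04] [-0.27041959  0.13733577 -0.10717026  1.86949087  0.01663052  1.13561074
 -0.38469344]
(np.float64(224.78197611665678), np.float64(60.30620307088435))
(np.float64(237.13726080900312), np.float64(118.70592618284672))
(np.float64(213.77267509699385), np.float64(5.753694504148683))
```

View pics/w1.png

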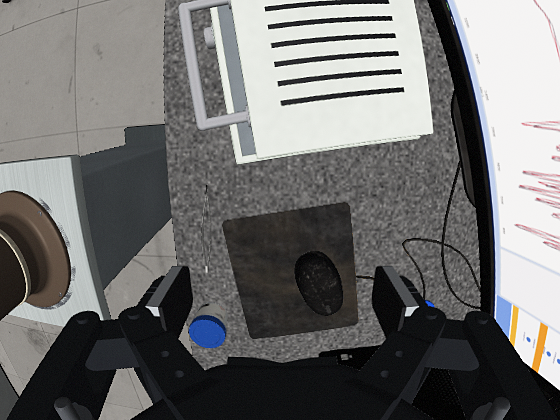

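Run:
```python
from h import *
import pickle
ci=pickle.load(open("w1.pkl","rb"))
a=plane("wrist",201,126,.142,ci);b=plane("wrist",185,5,.142,ci)
d=b-a;print("handle",a,b,np.linalg.norm(d),np.degrees(np.arctan2(d[1],d[0]))-90,(a+b)/2)
for n,uv,z in [("hoodtop nr-front",(256,155),.159),("hoodtop nr-back",(433,132),.159),("slot0",(283,103),.159),("slot1",(404,90),.159),("deck front near",(239,163),.1),("tweez",(207,186),.005),("tweez",(206,272),.005)]:
    print(n,plane("wrist",*uv,z,ci))
```

```text
handle [0.39892343 0.19490474 0.142     ] [0.38458903 0.30352624 0.142     ] 0.10956325093202993 7.517683558533932 [0.39175623 0.24921549 0.142     ]
hoodtop nr-front [0.44671726 0.17126305 0.159     ]
hoodtop nr-back [0.59329616 0.19414065 0.159     ]
slot0 [0.46794871 0.21206039 0.159     ]
slot1 [0.56525682 0.22688017 0.159     ]
deck front near [0.42521968 0.15611753 0.1       ]
tweez [0.36916344 0.11211076 0.005     ]
tweez [ 0.35788175 -0.01406487  0.005     ]
```

Lamp-house yaw is ≈8.7°, its origin ≈(0.494, 0.264), and the handle middle is (0.394, 0.249). The hood edge measures 148 mm against the 149 given. I'll go above it with the jaws part shut.

Request:
move_arm --pt "0.3 -0.018 0.03 0 4.35" --pt "0.3 -0.018 0.03 0 4.35" --pt "0.3 -0.018 0.03 0 0" --pt "0.3 -0.018 0.031 0 0" --pt "0.3 0 0 -0.02 0"

```text
t: 1.28
tool_pos: [0.3921, 0.2553, 0.2536]
orientation: [0.649, 0.761, 0.003, -0.001]
contact_force: [0.6, 0.1, -1.6]
opening: 0.353
```

Request:
move_arm --pt "0.3 0 0 -0.02 0" --pt "0.3 0 0 0 0" --pt "0.3 0 0 0 0"

```text
t: 1.53
tool_pos: [0.3937, 0.2476, 0.2303]
orientation: [0.652, 0.758, -0.002, -0.0]
contact_force: [0.9, -1.0, 0.4]
opening: 0.35
```

Run:
```python
from h import *
import pickle
ci=camera_info("wrist"); im=get_image("wrist"); pickle.dump(ci,open("w2.pkl","wb"))
cv2.imwrite("pics/w2.png",im); s=get_state(); print(s["tool_pos"],s["orientation"],s["joints"],s["opening"])
```

```text
[0.39418141 0.24797494 0.23125111] [ 6.52227689e-01  7.58022923e-01 -5.13536930e-04 -1.63305489e-04] [-0.44586983  0.15329466 -0.24430174  1.95286449  0.04263664  1.04138254
 -0.55924229] 0.34805372791961764
```

View pics/w2.png

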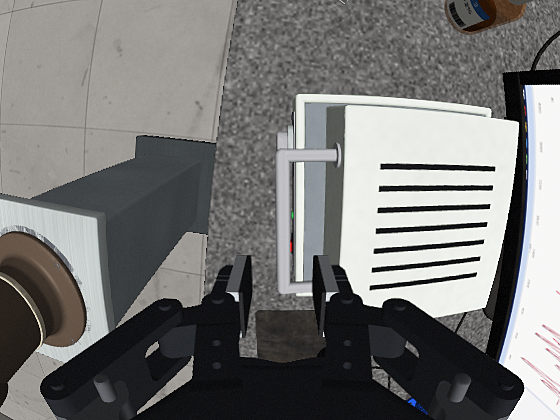

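Run:
```python
from h import *
import pickle
ci=pickle.load(open("w2.pkl","rb"))
a=plane("wrist",286,288,.142,ci);b=plane("wrist",284,154,.142,ci)
d=b-a;print("handle",a,b,np.linalg.norm(d),np.degrees(np.arctan2(d[1],d[0]))-90,(a+b)/2)
for n,uv,z in [("top fr near",(343,320),.159),("top fr far",(344,106),.159),("top bk far",(519,121),.159),("top bk near",(487,309),.159)]:
    print(n,plane("wrist",*uv,z,ci))
for z in (.23,): print([plane("wrist",u,v,z+.01,ci) for u,v in[(249,256),(315,256)]])
```

```text
handle [0.40742285 0.18794149 0.142     ] [0.38945821 0.29462982 0.142     ] 0.10819023146994663 9.558049653912619 [0.39844053 0.24128565 0.142     ]
top fr near [0.45631676 0.17369789 0.159     ]
top fr far [0.42293901 0.33465619 0.159     ]
top bk far [0.56638688 0.35859156 0.159     ]
top bk near [0.59587765 0.19214897 0.159     ]
[array([0.37857737, 0.25924891, 0.24      ]), array([0.40793077, 0.26371223, 0.24      ])]
```

Request:
move_arm --pt "0.3 0.002 0 -0.021 0" --pt "0.3 0 0 -0.021 0" --pt "0.3 0 0 -0.021 0" --pt "0.3 0 0 -0.021 0" --pt "0.3 0 0 -0.021 0"

```text
t: 2.0
tool_pos: [0.3968, 0.2486, 0.1266]
orientation: [0.652, 0.758, 0.001, 0.0]
contact_force: [-12.0, -1.6, 12.5]
opening: 0.348
```

Request:
move_arm --pt "0.3 0 0 0 0" --pt "1 0 0 0 0" --pt "1 0 0 0 0" --pt "1 0 0 0 0" --pt "1 0 0 0 0"

```text
t: 2.42
tool_pos: [0.3916, 0.2476, 0.1264]
orientation: [0.651, 0.759, -0.003, -0.001]
contact_force: [-13.6, -2.8, 0.4]
opening: 0.094
```

Grip is on the bar. Now I'll swing along the arc in half steps.

Request:
move_arm --pt "1 0.002 0.0005 0.014 0" --pt "1 0.005 0.001 0.0135 0" --pt "1 0.006 0.001 0.013 0" --pt "1 0.007 0.001 0.0125 0" --pt "1 0.008 0.0013 0.012 0"

```text
t: 2.83
tool_pos: [0.422, 0.2526, 0.193]
orientation: [0.652, 0.759, -0.001, -0.001]
contact_force: [-5.1, -3.1, -2.0]
opening: 0.097
```

Request:
move_arm --pt "1 0.0085 0.0013 0.012 0" --pt "1 0.0095 0.0015 0.011 0" --pt "1 0.01 0.0016 0.01 0" --pt "1 0.0108 0.0018 0.0093 0" --pt "1 0.0113 0.0018 0.0085 0"

```text
t: 3.25
tool_pos: [0.4741, 0.2609, 0.2441]
orientation: [0.652, 0.758, 0.0, 0.0]
contact_force: [3.3, 0.7, -11.6]
opening: 0.09
```

Request:
move_arm --pt "1 0.012 0.002 0.0075 0" --pt "1 0.0125 0.002 0.0068 0" --pt "1 0.013 0.0021 0.0057 0" --pt "1 0.0134 0.0022 0.0047 0" --pt "1 0.0137 0.0022 0.0037 0"

```text
t: 3.67
tool_pos: [0.5383, 0.2712, 0.2716]
orientation: [0.652, 0.758, -0.001, -0.0]
contact_force: [0.1, -1.0, -10.8]
opening: 0.089
```

Request:
move_arm --pt "1 0.0138 0.0022 0.0026 0" --pt "1 0.014 0.0023 0.0016 0" --pt "1 0.0142 0.0023 0.0005 0" --pt "1 0.0141 0.0023 -0.0005 0" --pt "1 0.0141 0.0023 -0.0016 0"

```text
t: 4.08
tool_pos: [0.6081, 0.2824, 0.2738]
orientation: [0.652, 0.759, -0.001, -0.0]
contact_force: [-3.1, -1.3, -5.9]
opening: 0.091
```

Request:
move_arm --pt "1 0 0 0 0" --pt "1 0 0 0 0"

```text
t: 4.25
tool_pos: [0.6091, 0.2826, 0.2737]
orientation: [0.652, 0.758, 0.0, 0.001]
contact_force: [1.7, -1.6, -5.2]
opening: 0.092
```

Request:
move_arm --pt "0.3 0 0 0 0" --pt "0.3 0 0 0 0" --pt "0.3 0 0 0.02 0" --pt "0.3 0 0 0.03 0" --pt "0.3 0 0 0.03 0"

```text
t: 4.67
tool_pos: [0.6073, 0.2835, 0.3547]
orientation: [0.651, 0.759, 0.0, -0.0]
contact_force: [1.4, 0.5, 0.7]
opening: 0.35
```

Request:
move_arm --pt "0.3 -0.03 -0.03 0 0" --pt "0.3 -0.03 -0.03 -0.01 0" --pt "0.3 -0.03 -0.03 -0.02 0" --pt "0.3 -0.03 -0.03 -0.03 0" --pt "0.3 0 0 0 0"

```text
t: 5.08
tool_pos: [0.4907, 0.1676, 0.2965]
orientation: [0.653, 0.758, -0.006, -0.002]
contact_force: [0.4, -0.4, -0.5]
opening: 0.351
```

Run:
```python
from h import *
import pickle
ci=camera_info("wrist"); im=get_image("wrist"); pickle.dump(ci,open("w3.pkl","wb"))
cv2.imwrite("pics/w3.png",im); s=get_state(); print(s["tool_pos"],s["orientation"],s["joints"],s["opening"])
u,v=map(int,proj("wrist",(.49,.263,.106),ci)); print(u,v)
c=im[max(v-90,0):v+90,max(u-110,0):u+110]; c=cv2.resize(c,None,fx=3,fy=3,interpolation=cv2.INTER_CUBIC); print(max(v-90,0),max(u-110,0))
cv2.imwrite("pics/w3c.png",c)
```

```text
[0.49480916 0.1709309  0.2998673 ] [ 6.52316760e-01  7.57941164e-01 -2.75859415e-03 -6.52662847e-04] [-0.27953488  0.195671   -0.17214163  1.73124727  0.03650363  1.22328994
 -0.31156409] 0.34865425308492043
295 94
4 185
```

View pics/w3c.png

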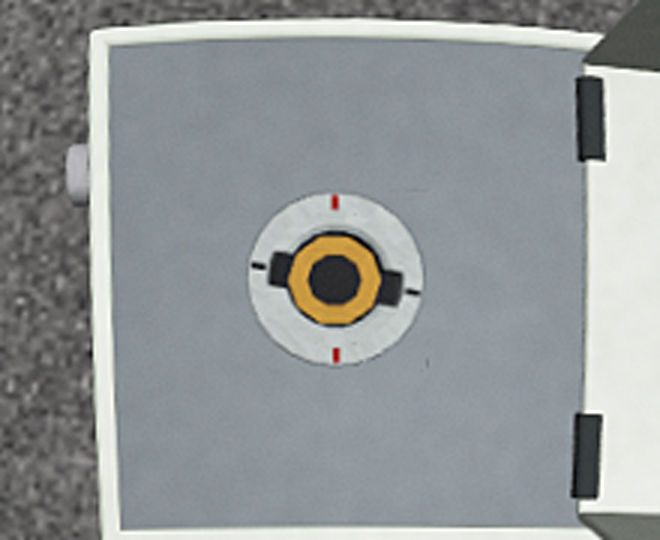

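The crop shows the open deck with the socket ring at crop (336,280), red stop marks at (335,202) and (336,355), and black slot marks at (258,266) and (413,292). I'll measure on a settled image.

```bash
cat >> h.py <<'E'
def socket():
    ci=camera_info("wrist"); im=get_image("wrist"); ci2=camera_info("wrist")
    print("cam drift",ci2["extrinsics"][:3,3]-ci["extrinsics"][:3,3])
    u,v=map(int,proj("wrist",(.49,.263,.106),ci)); x0,y0=max(u-60,0),max(v-60,0)
    c=im[y0:v+60,x0:u+60].astype(int)
    b,g,r=c[...,0],c[...,1],c[...,2]
    m=((r>b+60)&(r>g+60)&(g<b+40)).astype(np.uint8)
    n,l,st,ce=cv2.connectedComponentsWithStats(m)
    reds=[]
    for i in range(1,n):
        if st[i,4]>=3: p=plane("wrist",ce[i][0]+x0,ce[i][1]+y0,.106,ci); print("red",st[i,4],ce[i]+[x0,y0],p); reds.append(p)
    # ring: bright pixels' hull -> ellipse of outer edge
    w=((c.min(2)>175)).astype(np.uint8)
    n,l,st,ce=cv2.connectedComponentsWithStats(w)
    i=min([k for k in range(1,n) if st[k,4]>200],key=lambda k:np.hypot(*(ce[k]+[x0,y0]-np.array([u,v]))))
    ys,xs=np.nonzero(l==i); h=cv2.convexHull(np.stack([xs,ys],1).astype(np.int32))[:,0]
    P=np.array([plane("wrist",a+x0,bb+y0,.106,ci)[:2] for a,bb in h])
    A=np.c_[2*P,np.ones(len(P))]; s=np.linalg.lstsq(A,(P**2).sum(1),rcond=None)[0]
    print("ring centre",s[:2],"diam",2*np.sqrt(s[2]+s[0]**2+s[1]**2))
    return reds
E
python3 - <<'E'
from h import *
r=socket(); s=get_state(); print(s["tool_pos"])
if len(r)>=2: d=r[0]-r[-1]; print((r[0]+r[-1])/2,np.linalg.norm(d),np.degrees(np.arctan2(d[1],d[0]))-90)
import pickle
ci=pickle.load(open("w3.pkl","rb"))
a,b,c,d=[plane("wrist",x/3+185,y/3+4,.106,ci) for x,y in[(335,202),(336,355),(258,266),(413,292)]]
print((a+b)/2,(c+d)/2,np.linalg.norm(a-b),np.linalg.norm(c-d),np.degrees(np.arctan2(*(a-b)[1::-1]))-90,np.degrees(np.arctan2(*(d-c)[1::-1])))
E
```

```text
cam drift [0.00220638 0.00209972 0.00250799]
red 8 [290.5  74.5] [0.48680446 0.28735293 0.106     ]
red 10 [290.5 125. ] [0.49468177 0.23557372 0.106     ]
ring centre [0.49074077 0.26185754] diam 0.057267626182465094
[0.4978562  0.17344682 0.30219719]
[0.49074311 0.26146333 0.106     ] 0.0523749756559911 8.650234218147702
[0.49131594 0.26121044 0.106     ] [0.49138057 0.26118797 0.106     ] 0.05236707808784467 0.052654797576421955 9.035660571908053 -0.655822620820487
```

Run:
```python
from h import *
np.set_printoptions(precision=3,suppress=True)
n=plane("side",309,268,0); m=plane("side",345,295,0); print("tower base corners",n,m)
for p in (n,m):
  for z in (.2,.25,.3,.35,.4): print(z,proj("side",(p[0],p[1],z)))
print(get_state()["tool_pos"], get_state()["joints"])
```

```text
tower base corners [ 0.531 -0.169  0.   ] [ 0.552 -0.306  0.   ]
0.2 (np.float64(309.74247811960555), np.float64(205.67028063645014))
0.25 (np.float64(309.94760231702554), np.float64(188.4504686012416))
0.3 (np.float64(310.1615332724769), np.float64(170.49134487171438))
0.35 (np.float64(310.3848505894182), np.float64(151.74425276701126))
0.4 (np.float64(310.6181858730804), np.float64(132.15617014983633))
0.2 (np.float64(348.9871471917503), np.float64(230.34135664229836))
0.25 (np.float64(350.0967867917442), np.float64(212.34658802677222))
0.3 (np.float64(351.2578424668592), np.float64(193.5180168190106))
0.35 (np.float64(352.4739725838305), np.float64(173.7963161322372))
0.4 (np.float64(353.749191008689), np.float64(153.11639402986245))
[0.498 0.173 0.302] [-0.281  0.197 -0.173  1.724  0.036  1.223 -0.312]
```

Request:
move_arm --pt "0.3 -0.015 -0.038 0 0" --pt "0.3 -0.015 -0.038 0 0" --pt "0.3 -0.015 -0.038 0 0" --pt "0.3 -0.015 -0.038 0 0" --pt "0.3 -0.015 -0.038 0 0"

```text
t: 5.6
tool_pos: [0.4256, -0.0159, 0.3038]
orientation: [0.651, 0.759, 0.002, 0.002]
contact_force: [0.2, -1.4, -1.2]
opening: 0.352
```

Request:
move_arm --pt "0.3 0 -0.04 0 0" --pt "0.3 0 -0.04 0 0" --pt "0.3 0 -0.04 0 0" --pt "0.3 0 -0.04 0 0" --pt "0.3 0 -0.04 0 0"

```text
t: 6.02
tool_pos: [0.4265, -0.2173, 0.3041]
orientation: [0.651, 0.759, 0.001, 0.003]
contact_force: [0.4, 1.0, -0.4]
opening: 0.352
```

Request:
move_arm --pt "0.3 0 -0.035 0 0" --pt "0.3 0 -0.03 0 0" --pt "-1 0 0 0 0" --pt "-1 0 0 0 0" --pt "-1 0 0 0 0"

```text
t: 6.43
tool_pos: [0.426, -0.2797, 0.3026]
orientation: [0.651, 0.759, 0.001, 0.001]
contact_force: [-0.4, 0.1, -0.2]
opening: 0.763
```

Run:
```python
from h import *
import pickle
get_image("wrist")
ci=camera_info("wrist"); im=get_image("wrist"); pickle.dump(ci,open("w4.pkl","wb"))
print("drift",camera_info("wrist")["extrinsics"][:3,3]-ci["extrinsics"][:3,3])
cv2.imwrite("pics/w4.png",im); s=get_state(); print(s["tool_pos"],s["orientation"],s["joints"],s["opening"])
print(proj("wrist",(.415,-.243,.107),ci))
```

```text
drift [-0.00021685  0.00014963 -0.00012906]
[ 0.42564751 -0.27898511  0.3023145 ] [6.50390571e-01 7.59599613e-01 4.77939429e-04 5.52022742e-04] [ 0.26942471  0.14905672  0.24682739  1.78689994 -0.03957889  1.20908042
  0.68218819] 0.920179134135353
(np.float64(274.9967217517728), np.float64(150.77884747765358))
```

View pics/w4.png

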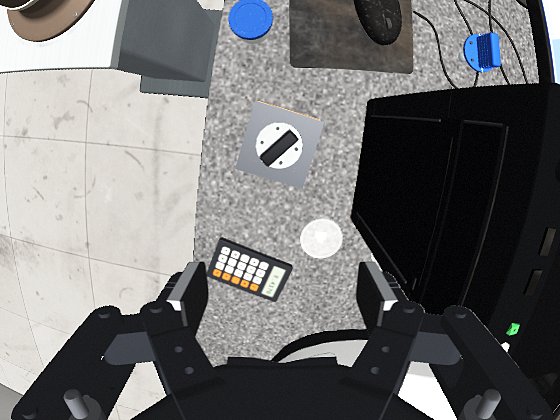

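The lamp is at (278,145), its black bar on a diagonal across the white flange. I'll measure its centre and angle.

```bash
cat >> h.py <<'E'
def lamp(guess=(.415,-.243,.09)):
    ci=camera_info("wrist"); im=get_image("wrist")
    u,v=map(int,proj("wrist",guess,ci)); R=45; c=im[v-R:v+R,u-R:u+R]
    g=c.min(2); w=(g>150).astype(np.uint8)
    n,l,st,ce=cv2.connectedComponentsWithStats(w)
    big=[k for k in range(1,n) if st[k,4]>60]
    ys,xs=np.nonzero(np.isin(l,big)&(np.hypot(*(np.indices(l.shape)-R))<40))
    h=cv2.convexHull(np.stack([xs,ys],1).astype(np.int32))[:,0]
    P=np.array([plane("wrist",a+u-R,b+v-R,.071,ci)[:2] for a,b in h])
    A=np.c_[2*P,np.ones(len(P))]; s=np.linalg.lstsq(A,(P**2).sum(1),rcond=None)[0]
    print("flange",s[:2],"diam",2*np.sqrt(s[2]+s[0]**2+s[1]**2))
    k=((c.max(2)<60)).astype(np.uint8); n,l,st,ce=cv2.connectedComponentsWithStats(k)
    i=max(range(1,n),key=lambda q:st[q,4]*(np.hypot(*(ce[q]-R))<20))
    ys,xs=np.nonzero(l==i); bx=cv2.boxPoints(cv2.minAreaRect(np.stack([xs,ys],1).astype(np.float32)))+[u-R,v-R]
    B=np.array([plane("wrist",a,b,.107,ci)[:2] for a,b in bx]); print("bar corners",B.round(4).tolist(),"mean",B.mean(0))
    e=[B[1]-B[0],B[2]-B[1]]; L=max(e,key=np.linalg.norm)
    print("sizes",[np.linalg.norm(q) for q in e],"ang",np.degrees(np.arctan2(L[1],L[0]))%180)
    cv2.imwrite("pics/lc.png",cv2.resize(c,None,fx=6,fy=6,interpolation=cv2.INTER_CUBIC))
E
python3 -c "
from h import *
lamp()"
```

```text
flange [ 0.41428857 -0.24545092] diam 0.09247875310787435
bar corners [[0.3988, -0.2516], [0.4261, -0.218], [0.4369, -0.2267], [0.4095, -0.2607]] mean [ 0.41781251 -0.23926087]
sizes [np.float64(0.04336168794532993), np.float64(0.013881716170288407)] ang 50.929692567006754
```

View pics/lc.png

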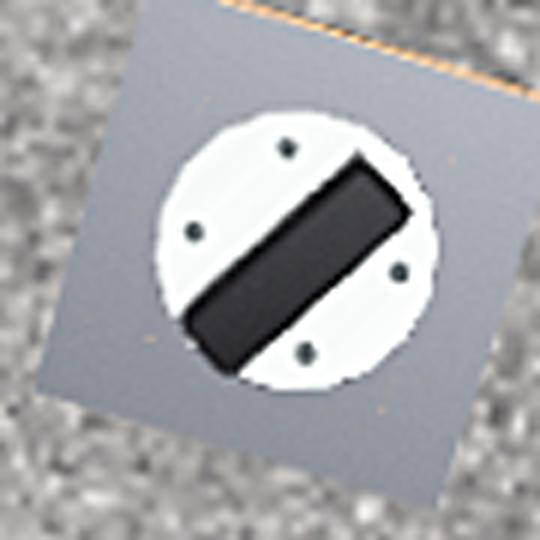

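Bar measures 43.4 × 13.9 mm (44 × 14 given), at 50.9°, centre (0.418, −0.239). A jaw yaw of +141° keeps the last joint in range for inserting at 89° and then turning −80°. I'll rotate +132.3° and check joint 7 as it goes.

Request:
move_arm --pt "-1 -0.002 0.01 0 7" --pt "-1 -0.002 0.01 0 7" --pt "-1 -0.002 0.01 0 7" --pt "-1 -0.002 0.01 0 7" --pt "-1 0 0 0 7"

```text
t: 7.0
tool_pos: [0.4168, -0.2375, 0.3021]
orientation: [0.389, 0.921, 0.001, 0.0]
contact_force: [0.4, -0.3, 0.5]
opening: 0.998
```

Run:
```python
from h import *
s=get_state(); print(s["tool_pos"],s["joints"])
import pickle
ci=pickle.load(open("w4.pkl","rb")); u,v=map(int,proj("wrist",(.415,-.243,.09),ci))
print("flange",plane("wrist",u-45+297/6,v-45+250/6,.071,ci),"bar",plane("wrist",u-45+297/6,v-45+265/6,.107,ci))
```

```text
[ 0.41678874 -0.2374638   0.30207766] [ 0.26512112  0.09656117  0.16652178  1.84384225 -0.01830453  1.202194
  1.21010752]
flange [ 0.41915302 -0.24048636  0.071     ] bar [ 0.4192091  -0.23957827  0.107     ]
```

Joint 7 grows with yaw, so I'll use the equivalent grasp at −39° instead (turn −83°).

Request:
move_arm --pt "-1 0.0015 -0.002 0 -7" --pt "-1 0 0 0 -7" --pt "-1 0 0 0 -7" --pt "-1 0 0 0 -7" --pt "-1 0 0 0 -7"

```text
t: 7.42
tool_pos: [0.4184, -0.2413, 0.302]
orientation: [0.653, 0.757, 0.0, 0.0]
contact_force: [-0.1, 0.6, -0.5]
opening: 1.002
```

Request:
move_arm --pt "-1 0 0 -0.02 -7" --pt "-1 0 0 -0.02 -7" --pt "-1 0 0 -0.02 -7" --pt "-1 0 0 -0.02 -7" --pt "-1 0 0 -0.02 -7"

```text
t: 7.83
tool_pos: [0.4185, -0.2414, 0.2012]
orientation: [0.85, 0.526, 0.001, 0.0]
contact_force: [0.4, -0.2, -0.2]
opening: 1.001
```

Request:
move_arm --pt "-1 0 0 -0.01 -7" --pt "-1 0 0 0 -6.1" --pt "-1 0 0 0 0" --pt "-1 0 0 0 0"

```text
t: 8.17
tool_pos: [0.4185, -0.2417, 0.192]
orientation: [0.903, 0.43, 0.0, 0.0]
contact_force: [-0.4, 0.4, 0.3]
opening: 0.999
```

Run:
```python
from h import *
from scipy.spatial.transform import Rotation as Ro
get_image("side")
s=get_state(); print(s["tool_pos"],s["joints"],Ro.from_quat(s["orientation"]).as_matrix().round(4))
lamp((.4185,-.24,.09))
im=cv2.imread("pics/lc.png")
ci=camera_info("wrist");im=get_image("wrist");u,v=map(int,proj("wrist",(.4185,-.24,.1),ci));print(u,v)
cv2.imwrite("pics/w5.png",im)
```

```text
[ 0.41856567 -0.24188096  0.19219927] [ 0.1725415   0.21022226  0.29231227  1.99437622 -0.07457023  0.94585707
 -0.18008749] [[ 6.307e-01  7.760e-01  1.100e-03]
 [ 7.760e-01 -6.307e-01 -2.000e-04]
 [ 5.000e-04  1.000e-03 -1.000e+00]]
flange [ 0.41761699 -0.24464105] diam 0.05971217099610832
bar corners [[0.4314, -0.2147], [0.4408, -0.2224], [0.4104, -0.2602], [0.4004, -0.2521]] mean [ 0.42076274 -0.2373618 ]
sizes [np.float64(0.012135301828048244), np.float64(0.048565443672783294)] ang 51.201143505560026
279 214
```

View pics/w5.png

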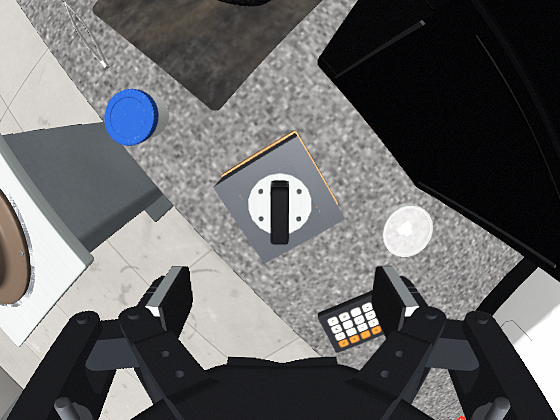

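The bar stands aligned between the jaws (bar column 280, jaw midline ~281). I'll descend and grip above the flange.

Request:
move_arm --pt "-1 0.0006 0.0019 -0.025 0" --pt "-1 0 0 -0.025 0" --pt "-1 0 0 -0.025 0" --pt "-1 0 0 -0.025 0" --pt "-1 0 0 -0.014 0"

```text
t: 8.73
tool_pos: [0.4178, -0.24, 0.0758]
orientation: [0.904, 0.428, -0.0, -0.001]
contact_force: [-1.4, -0.2, 0.5]
opening: 0.995
```

Request:
move_arm --pt "-1 0 0 0 0" --pt "0 0 0 0 0" --pt "0.4 0 0 0 0" --pt "1 0 0 0 0" --pt "1 0 0 0 0"

```text
t: 9.15
tool_pos: [0.4193, -0.2409, 0.0788]
orientation: [0.904, 0.428, 0.001, 0.001]
contact_force: [-0.2, 0.2, 0.5]
opening: 0.453
```

Request:
move_arm --pt "1 0 0 0 0" --pt "1 0 0 0 0" --pt "1 0 0 0 0" --pt "1 0 0 0 0"

```text
t: 9.48
tool_pos: [0.4189, -0.2406, 0.0784]
orientation: [0.904, 0.427, 0.0, 0.0]
contact_force: [-1.0, -0.0, 6.3]
opening: 0.154
```

Request:
move_arm --pt "1 0 0 0.01 0" --pt "1 0 0 0.02 0" --pt "1 0 0 0.035 0" --pt "1 0 0 0.035 0" --pt "1 0 0 0.035 0"

```text
t: 9.9
tool_pos: [0.4177, -0.2404, 0.2145]
orientation: [0.904, 0.427, -0.0, -0.0]
contact_force: [0.8, -0.8, -2.0]
opening: 0.151
```

Request:
move_arm --pt "1 0 0 0.03 0" --pt "1 0 0 0 7" --pt "1 0 0 0 7" --pt "1 0 0 0 7" --pt "1 0 0 0 7"

```text
t: 10.32
tool_pos: [0.4182, -0.2404, 0.2434]
orientation: [0.772, 0.636, 0.0, 0.0]
contact_force: [0.7, 0.8, -1.4]
opening: 0.153
```

Request:
move_arm --pt "1 0 0.035 0 7" --pt "1 0 0.035 0 7" --pt "1 0 0.035 0 7" --pt "1 0 0.035 0 7" --pt "1 0 0.035 0 7"

```text
t: 10.73
tool_pos: [0.4178, -0.0642, 0.2433]
orientation: [0.545, 0.838, -0.0, 0.0]
contact_force: [0.1, 0.1, -2.2]
opening: 0.154
```

Request:
move_arm --pt "1 0 0.035 0 7" --pt "1 0 0.035 0 7" --pt "1 0 0.035 0 7" --pt "1 0.005 0.035 0 7" --pt "1 0.01 0.035 0 7"

```text
t: 11.15
tool_pos: [0.4324, 0.1108, 0.2434]
orientation: [0.268, 0.963, -0.0, 0.0]
contact_force: [2.2, -1.5, -1.5]
opening: 0.154
```

Request:
move_arm --pt "1 0.015 0.035 0 7" --pt "1 0.015 0.035 0 7" --pt "1 0.015 0.035 0 7" --pt "1 0.01 0.02 0 7" --pt "1 0 0 0 2.6"

```text
t: 11.57
tool_pos: [0.489, 0.2397, 0.2428]
orientation: [0.001, 1.0, 0.001, 0.0]
contact_force: [-0.7, -1.0, -1.4]
opening: 0.155
```

Request:
move_arm --pt "1 0 0 0 0" --pt "1 0 0 0 0" --pt "1 0 0 0 0" --pt "1 0 0 0 0"

```text
t: 11.9
tool_pos: [0.4884, 0.2334, 0.243]
orientation: [0.008, 1.0, -0.0, 0.0]
contact_force: [-0.6, -0.9, -1.1]
opening: 0.151
```

Run:
```python
from h import *
from scipy.spatial.transform import Rotation as Ro
s=get_state(); print(s["tool_pos"],s["joints"],Ro.from_quat(s["orientation"]).as_matrix().round(4),s["opening"])
for n in("wrist","side"): cv2.imwrite(f"pics/{n}6.png",get_image(n))
w=cv2.imread("pics/wrist6.png"); d=cv2.imread("pics/side6.png")[90:230,160:320]
o=np.zeros((420,800,3),np.uint8); o[:,:480]=w[:,40:520]; o[:280,480:]=cv2.resize(d,None,fx=2,fy=2); cv2.imwrite("pics/c6.png",o)
```

```text
[0.48843645 0.23339371 0.24298695] [-0.30951405  0.27550173 -0.27717063  1.77102349  0.08408503  1.10637087
  0.9396251 ] [[-9.999e-01  1.670e-02  5.000e-04]
 [ 1.670e-02  9.999e-01 -5.000e-04]
 [-5.000e-04 -5.000e-04 -1.000e+00]] 0.1505216923128805
```

View pics/c6.png

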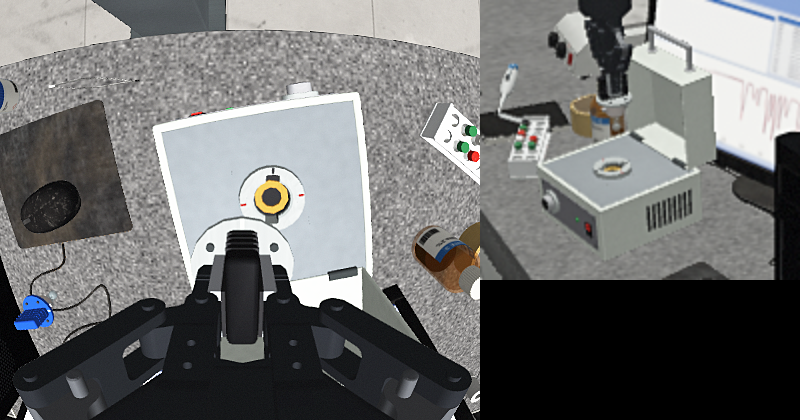

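Wrist view: the socket with its red and black marks is in clear view and the lamp flange fills the foreground; the side view shows the hood upright. I'll measure the socket again and the lamp's offset in the grip.

Run:
```python
from h import *
np.set_printoptions(precision=4,suppress=True)
from scipy.optimize import least_squares
ci=camera_info("wrist"); im=get_image("wrist"); s=get_state(); t=s["tool_pos"]
c=im.astype(int); b,g,r=c[...,0],c[...,1],c[...,2]
m=((r>b+50)&(r>g+50)&(g<b+40)).astype(np.uint8); n,l,st,ce=cv2.connectedComponentsWithStats(m)
Q=[]
for i in range(1,n):
    p=plane("wrist",*ce[i],.106,ci)
    if st[i,4]>=3 and np.hypot(p[0]-.491,p[1]-.2615)<.035: Q.append(p);print("red",st[i,4],ce[i],p)
if len(Q)==2: d=Q[0]-Q[1]; print("mid",(Q[0]+Q[1])/2,np.linalg.norm(d),np.degrees(np.arctan2(d[1],d[0]))%180-90)
# flange arc: topmost bright pixel per column
pts=[]
w=(c.min(2)>170)
for u in range(238,330,3):
    col=np.nonzero(w[217:300,u])[0]
    # require dark-to-bright run
    if len(col): pts.append((u,217+col[0]))
print(pts)
z=t[2]-.0075
P=np.array([plane("wrist",u,v,z,ci)[:2] for u,v in pts])
f=least_squares(lambda q:np.hypot(P[:,0]-q[0],P[:,1]-q[1])-.027,t[:2],loss="soft_l1",f_scale=.0005)
print("flange centre rel tcp",f.x-t[:2],"res",np.abs(f.fun).max(),"tcp",t)
cv2.imwrite("pics/c7.png",cv2.resize(im[150:350,190:390],None,fx=3,fy=3,interpolation=cv2.INTER_CUBIC))
```

```text
red 12 [339.75 194.75] [0.4865 0.2866 0.106 ]
red 14 [282.7857 204.2857] [0.4946 0.2355 0.106 ]
mid [0.4905 0.261  0.106 ] 0.05176021020208956 9.015066010342792
[(238, np.int64(217)), (241, np.int64(217)), (244, np.int64(217)), (247, np.int64(217)), (250, np.int64(217)), (253, np.int64(217)), (256, np.int64(217)), (259, np.int64(217)), (262, np.int64(217)), (265, np.int64(217)), (268, np.int64(217)), (271, np.int64(220)), (274, np.int64(220)), (277, np.int64(219)), (280, np.int64(218)), (283, np.int64(218)), (286, np.int64(219)), (289, np.int64(219)), (292, np.int64(217)), (295, np.int64(217)), (298, np.int64(217)), (301, np.int64(217)), (304, np.int64(217)), (307, np.int64(225)), (310, np.int64(227)), (313, np.int64(224)), (316, np.int64(223)), (319, np.int64(217)), (322, np.int64(217)), (325, np.int64(217)), (328, np.int64(217))]
flange centre rel tcp [ 0.0009 -0.001 ] res 0.008133018497628788 tcp [0.4885 0.2339 0.243 ]
```

View pics/c7.png

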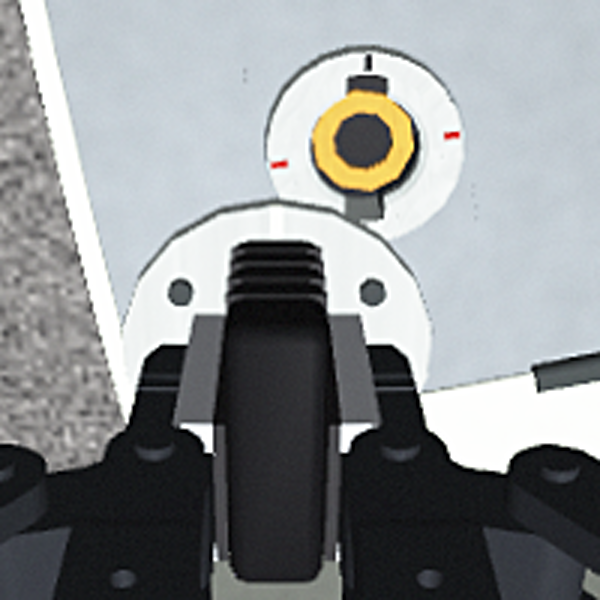

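Run:
```python
from h import *
np.set_printoptions(precision=4,suppress=True)
from scipy.optimize import least_squares
ci=camera_info("wrist"); t=get_state()["tool_pos"]
pts=[(280,205),(210,220),(160,262),(137,305),(355,223),(405,265),(428,320)]
P=np.array([plane("wrist",u/3+190-.33,v/3+150-.33,t[2]-.0075,ci)[:2] for u,v in pts])
f=least_squares(lambda q:np.hypot(P[:,0]-q[0],P[:,1]-q[1])-.027,t[:2])
print("flange rel tcp",f.x-t[:2],f.fun); 
f=least_squares(lambda q:np.hypot(P[:,0]-q[0],P[:,1]-q[1])-q[2],[*t[:2],.027]); print(f.x[:2]-t[:2],f.x[2])
B=[plane("wrist",u/3+190,v/3+150,t[2]+.0285,ci)[:2]-t[:2] for u,v in [(233,320),(325,320),(230,575),(322,578)]]; print("bar top corners rel",B)
```

```text
flange rel tcp [0.0035 0.0016] [ 0.0005  0.0004 -0.0004 -0.0009  0.0002 -0.0003 -0.0009]
[0.0015 0.0017] 0.025473225213167815
bar top corners rel [array([-0.0203, -0.0042]), array([-0.0201,  0.0076]), array([ 0.0222, -0.0062]), array([0.0231, 0.0075])]
```

Request:
move_arm --pt "1 0.001 0.0137 0 0" --pt "1 0 0.013 0 0" --pt "1 0 0 -0.02 0" --pt "1 0 0 -0.02 0" --pt "1 0 0 -0.02 0"

```text
t: 12.47
tool_pos: [0.4893, 0.2634, 0.1822]
orientation: [0.006, 1.0, 0.001, 0.0]
contact_force: [0.0, -0.0, -1.8]
opening: 0.156
```

Request:
move_arm --pt "1 0 0 -0.02 0" --pt "1 0 0 -0.015 0" --pt "1 0 0 0 0" --pt "1 0 0 0 0" --pt "1 0 0 0 0"

```text
t: 12.88
tool_pos: [0.4893, 0.262, 0.1482]
orientation: [0.007, 1.0, 0.0, -0.0]
contact_force: [-1.8, -1.4, -2.5]
opening: 0.152
```

Run:
```python
from h import *
ci=camera_info("wrist"); im=get_image("wrist"); s=get_state(); print(s["tool_pos"],s["contact_force"],s["moment"])
ps=np.array([(.4907,.2612,.106)]); u,v=map(int,proj("wrist",(.4907,.2612,.12),ci)); print(u,v)
a=im[v-75:v+75,u-65:u+65]; a=cv2.resize(a,None,fx=3,fy=3,interpolation=cv2.INTER_CUBIC)
u,v=map(int,proj("side",(.4907,.2612,.115))); d=get_image("side")[v-45:v+45,u-65:u+65]; d=cv2.resize(d,None,fx=3,fy=3,interpolation=cv2.INTER_CUBIC)
o=np.zeros((450,790,3),np.uint8); o[:450,:390]=a; o[:270,400:]=d; cv2.imwrite("pics/c8.png",o)
```

```text
[0.48933766 0.26183757 0.14840977] [-1.8935954  -0.65344416 -3.06796706] [-0.20955284  0.55795203 -0.02752622]
278 248
```

Picture limit reached, so I'll go on by numbers and force. Descending slowly.

Request:
move_arm --pt "1 0 -0.001 -0.004 0" --pt "1 0 0 -0.004 0" --pt "1 0 0 -0.003 0" --pt "1 0 0 0 0"

```text
t: 13.32
tool_pos: [0.4896, 0.2603, 0.1362]
orientation: [0.007, 1.0, 0.0, 0.0]
contact_force: [-0.5, 0.2, -1.9]
opening: 0.153
```

Request:
move_arm --pt "1 0 0 -0.003 0" --pt "1 0 0 -0.003 0" --pt "1 0 0 0 0"

```text
t: 13.57
tool_pos: [0.4895, 0.2603, 0.1302]
orientation: [0.007, 1.0, 0.0, -0.0]
contact_force: [-1.4, 0.6, -1.1]
opening: 0.157
```

Request:
move_arm --pt "1 0 0 -0.003 0" --pt "1 0 0 -0.003 0" --pt "1 0 0 0 0"

```text
t: 13.82
tool_pos: [0.4895, 0.2603, 0.1245]
orientation: [0.007, 1.0, 0.0, 0.0]
contact_force: [-2.7, -0.7, 2.4]
opening: 0.153
```

Request:
move_arm --pt "1 0 0 -0.003 0" --pt "1 0 0 -0.002 0" --pt "1 0 0 0 0"

```text
t: 14.07
tool_pos: [0.4895, 0.2603, 0.12]
orientation: [0.007, 1.0, 0.0, 0.0]
contact_force: [-3.6, -0.3, 4.9]
opening: 0.15
```

Request:
move_arm --pt "1 0 0 -0.002 0" --pt "1 0 0 -0.001 0" --pt "1 0 0 0 0" --pt "1 0 0 0 0"

```text
t: 14.4
tool_pos: [0.4895, 0.2603, 0.1184]
orientation: [0.007, 1.0, 0.0, 0.0]
contact_force: [-8.0, -3.1, 17.3]
opening: 0.147
```

Request:
move_arm --pt "1 0 0 -0.001 0" --pt "1 0 0 -0.001 0" --pt "1 0 0 0 0" --pt "1 0 0 0 0"

```text
t: 14.73
tool_pos: [0.4895, 0.2604, 0.1183]
orientation: [0.007, 1.0, 0.0, 0.001]
contact_force: [-14.6, -7.1, 36.5]
opening: 0.154
```

Flush at TCP z 0.1183, with the force rising against a hard face. I'll ease the push slightly, then turn clockwise.

Request:
move_arm --pt "1 -0.0007 -0.0004 0.001 0" --pt "1 0 0 0 0" --pt "1 0 0 0 -3" --pt "1 0 0 0 -4" --pt "1 0 0 0 -4"

```text
t: 15.15
tool_pos: [0.4893, 0.261, 0.1184]
orientation: [0.104, 0.995, 0.001, 0.001]
contact_force: [-8.4, -1.2, 23.7]
opening: 0.155
```

```bash
cat > st.py <<'E'
from h import *
np.set_printoptions(precision=4,suppress=True)
s=get_state(); q=s["orientation"]; print(s["tool_pos"],"yaw",2*np.degrees(np.arctan2(q[1],q[0]))-90,s["contact_force"],s["moment"],s["opening"],s["joints"][6])
E
python3 st.py
```

```text
[0.4893 0.261  0.1184] yaw 78.0727478714395 [-8.3649 -1.2333 23.6762] [-0.4725  2.0308  0.248 ] 0.1551968912925308 0.6727895406540706
```

Request:
move_arm --pt "1 0 0 0 -6" --pt "1 0 0 0 -6" --pt "1 0 0 0 -6" --pt "1 0 0 0 -6" --pt "1 0 0 0 -6"

```text
t: 15.57
tool_pos: [0.4898, 0.2616, 0.1184]
orientation: [0.359, 0.934, 0.002, 0.001]
contact_force: [-4.8, -1.0, 20.5]
opening: 0.154
```

```bash
python3 st.py
```

```text
[0.4898 0.2616 0.1184] yaw 47.97879182799727 [-4.7672 -1.018  20.4567] [-0.2308  1.4975  0.1795] 0.15379532867445092 0.20852294694720977
```

Request:
move_arm --pt "1 0 0 0 -6" --pt "1 0 0 0 -6" --pt "1 0 0 0 -6" --pt "1 0 0 0 -6" --pt "1 0 0 0 -6"

```text
t: 15.98
tool_pos: [0.4906, 0.2618, 0.1184]
orientation: [0.588, 0.809, 0.003, 0.001]
contact_force: [-3.9, 1.5, 19.3]
opening: 0.152
```

```bash
python3 st.py
```

```text
[0.4906 0.2618 0.1184] yaw 17.97077248240153 [-3.8697  1.5468 19.2955] [0.0462 0.9298 0.1532] 0.15218113706790132 -0.25365212073814647
```

Request:
move_arm --pt "1 0 0 0 -4" --pt "1 0 0 0 -4" --pt "1 0 0 0 -1.5" --pt "1 0 0 0 0"

```text
t: 16.32
tool_pos: [0.49, 0.2618, 0.1184]
orientation: [0.651, 0.759, 0.002, 0.0]
contact_force: [-6.3, 0.5, 21.6]
opening: 0.152
```

```bash
python3 st.py
```

```text
[0.49   0.2618 0.1184] yaw 8.692034344610732 [-6.2882  0.4712 21.6171] [-0.1123  1.5581  0.22  ] 0.15225664434775885 -0.39670202116789527
```

Request:
move_arm --pt "1 0 0 0 -1.5" --pt "1 0 0 0 -1.5" --pt "1 0 0 0 0" --pt "1 0 0 0 0"

```text
t: 16.65
tool_pos: [0.4895, 0.2618, 0.1184]
orientation: [0.67, 0.742, 0.002, 0.0]
contact_force: [-7.1, -0.5, 23.1]
opening: 0.152
```

```bash
python3 st.py
```

```text
[0.4895 0.2618 0.1184] yaw 5.832153554037291 [-7.0802 -0.4602 23.1153] [-0.0729  1.8865  0.4699] 0.15215964088770084 -0.4409907737389235
```

Request:
move_arm --pt "1 0 0 0 -1.5" --pt "1 0 0 0 -1" --pt "1 0 0 0 0" --pt "1 0 0 0 0"

```text
t: 16.98
tool_pos: [0.4894, 0.2618, 0.1184]
orientation: [0.686, 0.728, 0.002, 0.0]
contact_force: [-8.5, -0.2, 22.6]
opening: 0.152
```

```bash
python3 st.py
python3 - <<'E'
from h import *
from cell import *
np.set_printoptions(precision=4,suppress=True)
# bar angle from wrist view: black bar between pads; flange + marks
ci=camera_info("wrist"); im=get_image("wrist"); c=im.astype(int); b,g,r=c[...,0],c[...,1],c[...,2]
m=((r>b+50)&(r>g+50)&(g<b+40)).astype(np.uint8); n,l,st,ce=cv2.connectedComponentsWithStats(m)
for i in range(1,n):
    p=plane("wrist",*ce[i],.106,ci)
    if st[i,4]>=2 and np.hypot(p[0]-.491,p[1]-.2615)<.04: print("red",st[i,4],ce[i],p)
g=c.max(2)
for v in range(215,335,8):
    row=g[v,215:350]; print(v,"".join("#" if x<45 else "+" if x<90 else "." if x<170 else " " for x in row[::1]))
E
```

```text
[0.4894 0.2618 0.1184] yaw 3.421152396437961 [-8.4967 -0.1894 22.5807] [-0.1295  1.8285  1.0504] 0.15244187025188097 -0.47853363773799257
red 21 [275.381  213.9524] [0.4861 0.2885 0.106 ]
215                               ...++.+++++..                                                .............                               
223                 .    ...++++.            .++.                                            ....           ........                       
231                  ..+.        ..                       .#######################.                       ..        ++...                  
239              ..#.      ..                         .#############################++                            .     .+...              
247             ..     .          .+++++++.          .################################+           +++++++++                 ..             
255           .     .                      .++.......+##################################+........++.                          .            
263                                       +.........+###################
[... 487 characters left out ...]

295              ############################.    #+++###################################++#.    +###########################.  ..         
303         .#####################################++++###################################+++#####################################+.        
311 ###############################################+++##################################++++###############################################
319 ###############################################+++##################################++++###############################################
327 ###############################################++++#################################+++################################################
```

The moment rose from 0.2 to 1.05 N·m over the last few degrees, so the stop is firmly met. I'll ease off 1.5° so it's not strained, settle, and check stillness.

Request:
move_arm --pt "1 0 0 0 1.5" --pt "1 0 0 0 0" --pt "1 0 0 0 0" --pt "1 0 0 0 0" --pt "1 0 0 0 0"

```text
t: 17.45
tool_pos: [0.4894, 0.2618, 0.1184]
orientation: [0.677, 0.736, 0.002, -0.0]
contact_force: [-8.2, -0.0, 23.5]
opening: 0.154
```

```bash
python3 st.py
python3 - <<'E'
from h import *
np.set_printoptions(precision=4,suppress=True)
ci=camera_info("wrist"); im=get_image("wrist"); c=im.astype(int); b,g,r=c[...,0],c[...,1],c[...,2]
# hood: upright white cover seen in side view -> handle height; lightness column check
d=get_image("side").astype(int); th=1.53; hx,hy=.491+.087*.987,.2615+.087*.157
for a in (1.2,1.35,1.5,1.6):
    al=np.pi-.2217-a; p=(hx+.191*np.cos(al)*.987,hy+.191*np.cos(al)*.157,.1+.191*np.sin(al)); print(a,proj("side",p),[d[int(v),int(u)].tolist() for u,v in [proj("side",p)]])
E
python3 st.py
```

```text
[0.4894 0.2618 0.1184] yaw 4.854125952877226 [-8.1956 -0.0454 23.5455] [-0.1269  1.8628  0.5954] 0.1544265875254463 -0.45605504197732394
1.2 (np.float64(238.3827476405587), np.float64(112.87404667615526)) [[145, 149, 147]]
1.35 (np.float64(246.02406908463368), np.float64(109.83151071367362)) [[86, 84, 84]]
1.5 (np.float64(253.60588598805407), np.float64(108.15126287714443)) [[136, 136, 134]]
1.6 (np.float64(258.5300417784303), np.float64(107.79224016970527)) [[240, 242, 242]]
[0.4894 0.2618 0.1184] yaw 4.8571952866901285 [-8.5887  0.1983 22.9965] [-0.0776  1.904   0.6338] 0.15183679488251214 -0.4560245401791222
```

```bash
python3 -c "
from cell import *
print(job_done())"; python3 st.py
```

```text
the job is handed in; nothing more can be done
None
the job is handed in; nothing more can be done
```

I opened the hood, took the lamp from the foam, seated it in the socket and turned it to the stop. I handed in at about 17.6 s of the 64 s, still gripping and pressing the lamp.

**Last checks that agree:**
- **Flush:** the gripper height stayed at 0.1184 m, where the flange met the socket face and the force jumped. It is held down with about 23 N.
- **At the stop:** the twisting moment rose from 0.2 to 1.05 N·m over the last few degrees. I then eased off 1.5°, leaving about 0.6 N·m against the stop.
- **Still and gripped:** the position readings did not change, and the finger opening of about 13 mm fits the 14 mm grip bar.
- **Hood:** by the handle's path it stands open about 1.5 rad. The last side picture I viewed, before the lamp went in, showed it upright.

**Disagreed or not confirmed:**
- **Turn angle:** the gripper yaw ended at 4.9°, while the red marks put the stop at about 9°. The difference is about 0.07 rad, inside the 0.16 rad allowed. I put it down to play in the lugs or a small slip in the grip.
- **Side force:** about 8 N of sideways load remained on the tool.
- **No late pictures:** my twelfth picture was just before the insertion, so the insertion and turn went by force and position readings only. I did not check the jar, dish, tweezers and mouse afterwards, but no move passed low over them.

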